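# Free the drilled plate from its jig

## Robot

A 6-joint arm with a two-finger parallel gripper is mounted at the origin on a cart in front of the work surface, level with it; the furniture and walls round the work are solid. World frame = base frame: x ahead of the robot, y to its left, z up, the work surface at z = 0. Lengths are in m, angles in rad, forces in N, time in s.
With the tool pointing down it reaches from about 0.4 to 0.925 m from the base axis. Payload 12.5 kg.
Tool frame: the origin (TCP) lies at the very end of the fingers, on their centre line; the grasp point (between the pads) lies 19 mm behind it; z points along the fingers, y is the direction in which the jaws open and shut (so a half turn about z gives the same grasp; the last joint's range is limited). The gripper opens to 95 mm and grips with 3 to 60 N. Pads are 20 mm wide; open, the fingers measure 119 mm over their backs; the gripper's body (75 mm by 180 mm) begins 59 mm behind the grasp point.
Start: joints at [-1.283, 0.491, 1.559, -0, 1.092, -0.106], TCP at [0.24, -0.577, 0.215] pointing down, gripper open.
Joint ranges: [-3.1, 3.1], [-0.84, 2.19], [0.05, 2.79], [-1.13, 4.28], [0.06, 2.93], [-2.69, 2.69]. Speed limits (rad/s): [2.22, 2.22, 2.79, 3.14, 3.14, 3.14].

## Interface

Orientations are given as a 3x3 rotation matrix whose columns are the frame's x, y, z axes.
In Python, from cell import robot gives the robot as it stands.
- The arm moves only by the tool servo_tool, never from a script. Its arguments are lists of equal length, an entry for each row: "xyz": the shift along the tool's x, y, z in mm, a list of three; "yaw": the turn about the tool's z in degrees. A call has 1 to 12 rows; each row is the pose to reach, as a shift and turn from the pose commanded when the call began, along the tool's axes at that moment; what a row does not reach only later rows make up. A row lasts 1/8 s, in which the tool goes at most 62.5 mm and 10.7 degrees, less where a joint would pass 70% of its speed; a pose out of reach is approached as far as the arm can. A call with a gripper value outside its range is refused whole. "grip" is the closure in counts, from 0 (fully open) to 255 (shut), set as the call begins (left out, the last holds). The fingers move at their own pace and stop on an object; "grip_force" is the grip in N (left out, the last holds). Time passes only in rows, so rows that repeat a pose let the fingers close. It gives the time, the measured TCP pose, the force and the opening at its end, in the units of the state.
- robot.state(): the state, without advancing time (a new reading comes with each control period).
- robot.capture(name): name is "side" or "top"; returns the picture (400x640x3 uint8, red, green, blue); there is no depth.
- robot.get_calibration(name): a dict with "vertical_fov" (degrees; the focal length in pixels is half the picture's height over the tangent of half this angle, whatever the lens; pixels are square), "cx", "cy" (the principal point, pixels), "distortion" ([k1, k2, p1, p2, k3] as OpenCV has them; the pictures are not rectified), "extrinsics" (4x4, takes a point from camera to world coordinates). Camera axes: x right, y up, looking along -z (the intrinsics and any distortion apply to the point x, -y, -z); pixel columns grow to the right and rows downward; lengths in m; the calibration is good to about 2 mm. A picture is of the moment at which its call begins. get_calibration takes no time and is no camera call.
- robot.sign_off(): hands the job in, once; it reports no verdict.
The state is a dict: "time": time; "joint_positions": joint angles; "joint_vel": joint speeds; "joint_torque": joint torques, N m; "position": TCP position; "tool_rot": TCP orientation; "ft_force": force on the tool from outside, world axes, zero at the start; "moment": the same for the moment, N m; "opening": finger opening in m.
Only numpy, scipy, OpenCV 4.12 (cv2) and the standard library are available. Lean on these libraries where they do the work, as an engineer would, in place of code of your own. Each camera call takes 0.05 s, during which the arm holds its last target.

## Task

Swing up the spring finger that holds down the drilled plate (the one with the large hole) until it stays up by itself, take that plate out of its jig and put it flat in the low wooden tray. Leave the finger up, ready for the next blank, and leave the other jig with its undrilled plate alone.

Things in the scene. Friction and masses are not known exactly. Their poses are not given: they have to be found in the camera images.
- plate_drilled: aluminium plate 120x56x8 mm, 0.14 kg, a 28 mm hole near its -x end, four 8 mm corner holes. Origin: centre of its underside; x along its length, to the jig's 64 mm high hinge post 18 mm past its end. Starts 30 mm up on a rail 28 mm wide: the long sides overhang, 18 mm above the base board, and can be gripped across the 56 mm. 4 mm stops hold its ends and corners: lift straight up
- finger_a (a joint): hinge of the spring finger over the drilled plate, rad: 0 = down, rubber foot pressing on the plate's +x end; grows as the finger swings up and away to +x; 1.75 = stop, just past upright. Over-centre spring: snaps shut below 0.9, open above 0.9, and stays there. Lifting at the bar takes about 5 N at first, less towards 0.9. Shut, the plate cannot be lifted out
- bar_a (a point): centre of the round crossbar (12 mm thick, 46 mm clear between side straps, parallel to the plate's y) at the free end of that finger: lift here, pinching it along the plate's x or hooking under it. Shut, it is 56 mm above the work surface, 18 mm above the plate's top, over its middle. It moves on a 91 mm arc about the hinge axis, which lies 91 mm to the plate's +x of the shut bar, level with it
- tray: open light-wood tray, 200 x 150 x 22 mm outside, walls and floor 6 mm; fixed; origin at the centre of its underside, x along its 200 mm length.
- plate_plain: the undrilled plate, 120 x 56 x 8 mm without holes, in a second jig of the same make, to be left alone; origin at the centre of its underside, x along its length.
- bar_b (a point): centre of the crossbar of the second jig's finger, which holds the undrilled plate and is to stay shut; like bar_a.

How it is judged:
By the outcome, as a careful person would: the job done as asked, in the order asked, and still so for the second after the job is handed in, with the robot touching nothing.
It also fails if it takes over 64 s, if anything falls off the work surface, if the arm or the gripper's body presses on something with over 40 N, if the wrist force passes 120 N, or if a joint passes its speed limit or range.

## Working session

There is one attempt and no reset: what is moved stays moved. The work goes in short steps, Python scripts to look and compute and a tool call to move; the robot and the scene stay as the last step left them, time stands still between calls to the robot, and variables do not carry over. Pictures are saved under pics/ and viewed, and the job is handed in when it is done.

Besides the shell and the picture viewer there is one more tool, called after "Call:" by a JSON object that holds its "name" and its "arguments", one argument or row to a line. servo_tool: Moves the arm, as the interface text tells. Its arguments: {"type":"object","properties":{"xyz":{"type":"array","items":{"type":"array","items":{"type":"number"}}},"yaw":{"type":"array","items":{"type":"number"}},"grip":{"type":"number"},"grip_force":{"type":"number"}},"required":["xyz","yaw"]}

```bash
ls; mkdir -p pics
python3 - <<'E'
from cell import robot
import cv2,numpy as np
np.set_printoptions(precision=4,suppress=True)
s=robot.state()
for k,v in s.items(): print(k,np.array(v))
for n in("side","top"):
    c=robot.get_calibration(n); print(n,{k:np.array(v) for k,v in c.items()})
    cv2.imwrite(f"pics/{n}0.png",robot.capture(n)[:,:,::-1])
E
```

```text
pics
time 0.0
joint_positions [-1.2826  0.4916  1.5595 -0.      1.0917 -0.1056]
joint_vel [ 0.0007  0.0018 -0.0002  0.0011 -0.0008  0.0016]
joint_torque [ -0.0039 -61.2656 -25.8182   0.069    0.0482  -0.0001]
position [ 0.2397 -0.5769  0.2141]
tool_rot [[ 0.9235  0.3837 -0.0003]
 [ 0.3837 -0.9235  0.0011]
 [ 0.0001 -0.0011 -1.    ]]
ft_force [-0.2015  0.7766  0.0035]
moment [-0.0264  0.0194 -0.0032]
opening 0.09511146746156582
side {'vertical_fov': array(45.1833), 'cx': array(311.8617), 'cy': array(205.7453), 'distortion': array([-0.1308,  0.    ,  0.    ,  0.    ,  0.    ]), 'extrinsics': array([[ 0.992 ,  0.0366, -0.1207,  0.4345],
       [-0.1253,  0.3995, -0.9082, -0.918 ],
       [ 0.015 ,  0.916 ,  0.4009,  0.483 ],
       [ 0.    ,  0.    ,  0.    ,  1.    ]])}
top {'vertical_fov': array(54.3301), 'cx': array(319.84), 'cy': array(200.8476), 'distortion': array([-0.017,  0.   ,  0.   ,  0.   ,  0.   ]), 'extrinsics': array([[ 0.0256,  0.9895, -0.1422,  0.4258],
       [-0.9993,  0.0291,  0.0227,  0.0042],
       [ 0.0266,  0.1415,  0.9896,  0.8891],
       [ 0.    ,  0.    ,  0.    ,  1.    ]])}
```

View pics/top0.png

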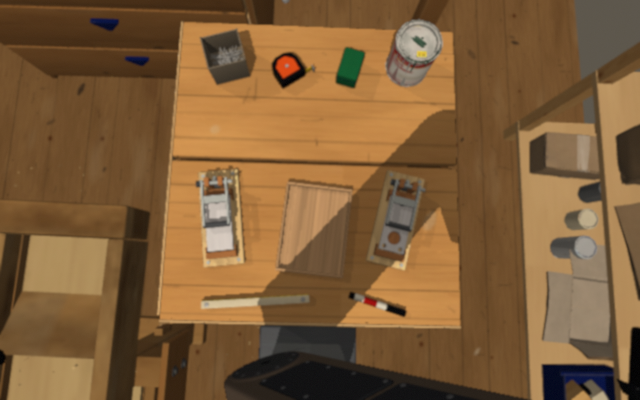

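View pics/side0.png

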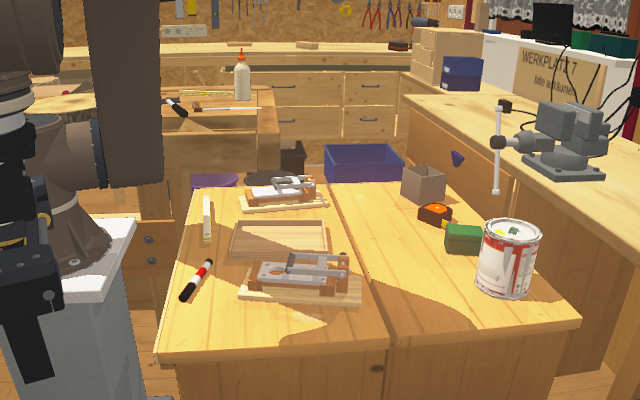

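The drilled plate is in the right-hand jig (top view ~(397,220), side view ~(300,275)). The tray is in the middle at (316,228), and the plain jig is at left. Next I'll zoom in.

```bash
cat > h.py <<'E'
import cv2,numpy as np
np.set_printoptions(precision=4,suppress=True)
from cell import robot
def cal(n):
    c=robot.get_calibration(n); f=200/np.tan(np.radians(c["vertical_fov"])/2)
    K=np.array([[f,0,c["cx"]],[0,f,c["cy"]],[0,0,1]]); return K,np.array(c["distortion"],float),np.array(c["extrinsics"])
F=np.diag([1.,-1,-1])
def ray(n,uv):
    K,d,T=cal(n); p=cv2.undistortPoints(np.array(uv,float).reshape(-1,1,2),K,d).reshape(-1,2)
    v=np.c_[p,np.ones(len(p))]@F@T[:3,:3].T
    return T[:3,3],v
def plane(n,uv,z):
    o,v=ray(n,uv); return o+v*((z-o[2])/v[:,2])[:,None]
def proj(n,P):
    K,d,T=cal(n); P=np.array(P,float).reshape(-1,3); c=(P-T[:3,3])@T[:3,:3]@F
    return cv2.projectPoints(c,np.zeros(3),np.zeros(3),K,d)[0].reshape(-1,2)
def crop(img,x0,y0,x1,y1,s,fn):
    cv2.imwrite(fn,cv2.resize(img[y0:y1,x0:x1,::-1],None,fx=s,fy=s,interpolation=cv2.INTER_CUBIC))
E
python3 - <<'E'
from h import *
a=cv2.imread("pics/top0.png")[:,:,::-1]; b=cv2.imread("pics/side0.png")[:,:,::-1]
crop(a,270,165,430,285,5,"pics/top0z.png"); crop(b,220,205,380,315,5,"pics/side0z.png")
E
```

```text
(no output)
```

View pics/top0z.png

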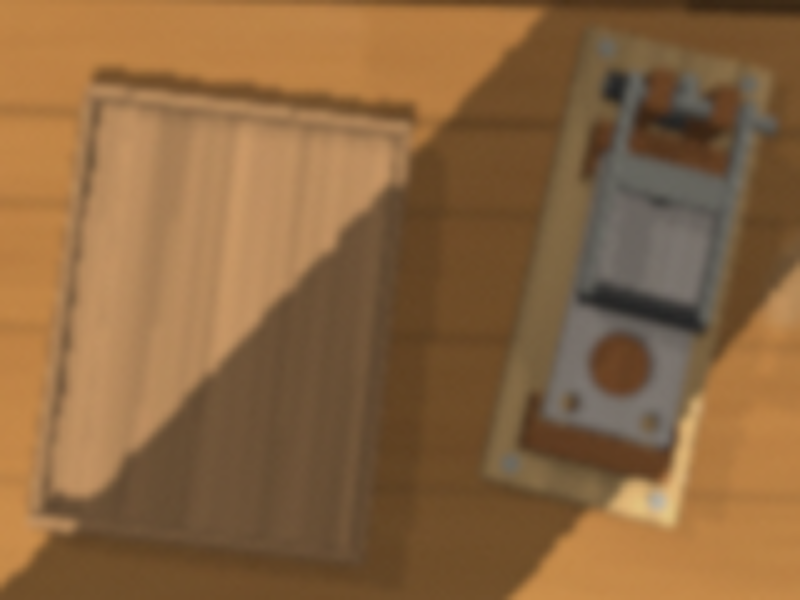

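View pics/side0z.png

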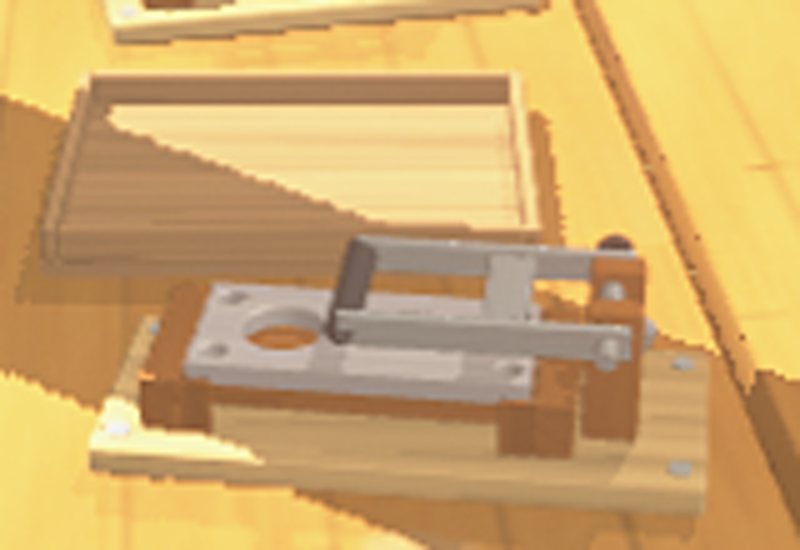

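Run:
```python
from h import *
t=lambda l:np.array(l,float)/5+[270,165]-0.4
sd=lambda l:np.array(l,float)/5+[220,205]-0.4
def ang(a,b): d=b-a; return np.degrees(np.arctan2(d[1],d[0])),np.linalg.norm(d)
B=plane("top",t([(588,25),(772,72),(675,525),(483,478)]),.012); print("base",B,ang(B[3],B[0]),ang(B[2],B[1]),ang(B[3],B[2]),B.mean(0))
P=plane("top",t([(545,415),(668,445),(621,362),(570,401),(651,421)]),.038); print("plate -x corners, hole, corner holes",P,ang(P[0],P[1]),ang(P[3],P[4]))
Bar=plane("top",t([(582,295),(702,322)]),.056); print("bar",Bar,Bar.mean(0),ang(*Bar))
print("side bar",plane("side",sd([(360,245),(342,335),(350,290)]),.060))
print("side hole",plane("side",sd([(284,327),(235,297),(216,350)]),.038))
T=plane("top",t([(92,88),(412,122),(360,560),(32,520)]),.022); print("tray",T,T.mean(0),ang(T[3],T[0]),ang(T[2],T[1]))
T=plane("side",sd([(85,75),(520,75),(540,232),(48,230)]),.022); print("tray side",T,T.mean(0))
```

```text
base [[ 0.6294 -0.1698  0.012 ]
 [ 0.6099 -0.2554  0.012 ]
 [ 0.4023 -0.2092  0.012 ]
 [ 0.421  -0.1229  0.012 ]] (np.float64(-12.685026365986522), np.float64(0.2136371053566486)) (np.float64(-12.548403214965257), np.float64(0.21270559202753908)) (np.float64(-102.20327808643347), np.float64(0.08830147224495)) [ 0.5156 -0.1893  0.012 ]
plate -x corners, hole, corner holes [[ 0.4489 -0.146   0.038 ]
 [ 0.4373 -0.2     0.038 ]
 [ 0.4729 -0.1794  0.038 ]
 [ 0.4553 -0.157   0.038 ]
 [ 0.4475 -0.1925  0.038 ]] (np.float64(-102.15818915276917), np.float64(0.05518115180944483)) (np.float64(-102.32136028455682), np.float64(0.03641190710263419))
bar [[ 0.5002 -0.1586  0.056 ]
 [ 0.49   -0.2106  0.056 ]] [ 0.4951 -0.1846  0.056 ] (np.float64(-101.1263669268092), np.float64(0.052992150496557026))
side bar [[ 0.499  -0.1681  0.06  ]
 [ 0.4877 -0.2287  0.06  ]
 [ 0.4928 -0.1994  0.06  ]]
side hole [[ 0.4704 -0.1854  0.038 ]
 [ 0.454  -0.163   0.038 ]
 [ 0.446  -0.1985  0.038 ]]
tray [[ 0.5908  0.0573  0.022 ]
 [ 0.5796 -0.0878  0.022 ]
 [ 0.3841 -0.0677  0.022 ]
 [ 0.3978  0.0764  0.022 ]] [ 0.4881 -0.0054  0.022 ] (np.float64(-5.6497819670750635), np.float64(0.19394581660296478)) (np.float64(-5.867812806943326), np.float64(0.19654004518062398))
tray side [[ 0.3957  0.0651  0.022 ]
 [ 0.5899  0.047   0.022 ]
 [ 0.5764 -0.0973  0.022 ]
 [ 0.3834 -0.0773  0.022 ]] [ 0.4863 -0.0156  0.022 ]
```

```bash
cat >> h.py <<'E'
def go(x,y,z,ydeg=None):
    s=robot.state(); R=np.array(s["tool_rot"]); p=np.array(s["position"])
    d=R.T@(np.array([x,y,z])-p)*1000
    a=np.degrees(np.arctan2(R[1,1],R[0,1])); yw=None
    if ydeg is not None: yw=-((ydeg-a+180)%360-180)
    print("t",s["time"],"pos",p,"ydeg",a,"f",np.array(s["ft_force"]),"open",s["opening"]); print("delta mm",d,"yaw",yw)
E
python3 -c "
from h import *
go(.495,-.186,.13,-12.4)"
```

```text
t 0.1 pos [ 0.2398 -0.5769  0.2141] ydeg -67.43725077199366 f [ 0.1156 -0.7335 -0.5487] open 0.09503595792012419
delta mm [ 385.6833 -263.0091   84.4272] yaw -55.037250771993655
```

Call:
{"name": "servo_tool", "arguments": {
  "xyz": [
    [40,-27,5],
    [90,-60,15],
    [140,-95,27],
    [190,-130,40],
    [240,-164,50],
    [290,-198,62],
    [340,-232,74],
    [370,-252,80],
    [386,-263,84],
    [386,-263,84],
    [386,-263,84]
  ],
  "yaw": [-5,-12,-19,-26,-33,-40,-48,-53,-55,-55,-55],
  "grip": 150,
  "grip_force": 20
}}

```text
time: 1.48
position: [0.495, -0.1871, 0.1307]
tool_rot: [[0.217, 0.976, -0.0], [0.976, -0.217, -0.0], [-0.0, 0.0, -1.0]]
ft_force: [0.3, 0.1, -0.1]
opening: 0.0395
```

Run:
```python
from h import *
go(.495,-.186,.13,-12.4)
b=robot.capture("side"); a=robot.capture("top")
crop(b,220,155,380,315,5,"pics/s1.png"); crop(a,270,145,430,265,5,"pics/t1.png")
cv2.imwrite("pics/side1.png",b[:,:,::-1])
p=np.array(robot.state()["position"]); print(proj("side",p),(proj("side",p)-[220,155])*5)
```

```text
t 1.475 pos [ 0.495  -0.1871  0.1307] ydeg -12.548074925863723 f [ 0.25    0.114  -0.0914] open 0.03947607547831613
delta mm [ 1.1208 -0.2123  0.7406] yaw -0.1480749258637104
[[290.0758 222.6028]] [[350.3789 338.0141]]
```

View pics/s1.png

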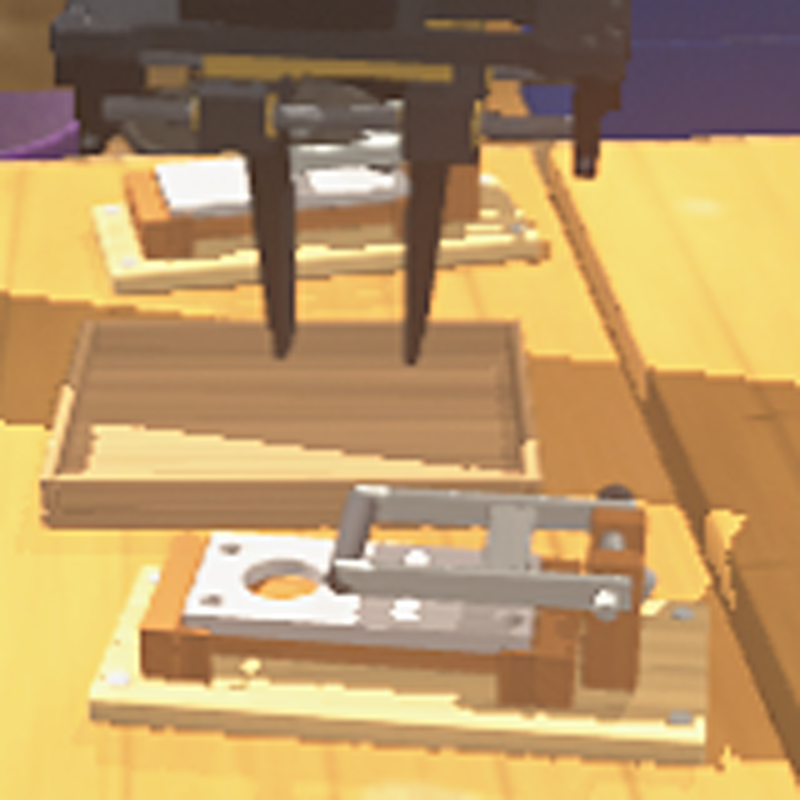

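View pics/t1.png

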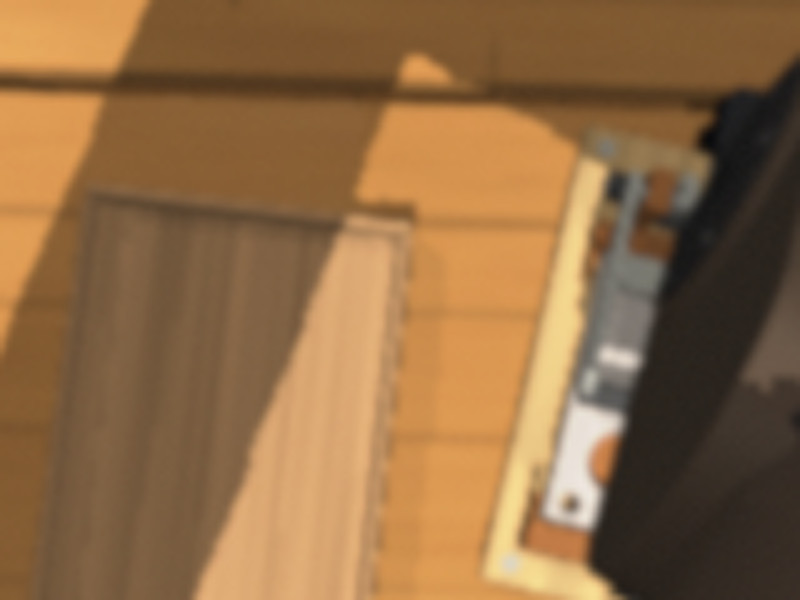

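Run:
```python
from h import *
u=np.array([.9763,-.2164,0]);v=np.array([.2164,.9763,0])
c=np.array([.495,-.1871,.056])
for d in(-4,0,4,8):
  P=[c+d/1000*u+k*v for k in(-.023,0,.023)]
  print(d,((proj("side",P)-[220,155])*5).round(0).tolist(),((proj("top",P)-[270,165])*5).round(0).tolist())
b=cv2.imread("pics/side1.png")[:,:,::-1]
crop(b,275,240,355,300,10,"pics/s1z.png")
a=cv2.imread("pics/top0.png")[:,:,::-1]
crop(a,370,195,430,255,10,"pics/t0zz.png")
```

```text
-4 [[331.0, 563.0], [340.0, 529.0], [349.0, 497.0]] [[696.0, 329.0], [644.0, 316.0], [592.0, 303.0]]
0 [[342.0, 564.0], [351.0, 530.0], [360.0, 498.0]] [[698.0, 320.0], [646.0, 307.0], [594.0, 294.0]]
4 [[354.0, 564.0], [363.0, 531.0], [371.0, 499.0]] [[700.0, 311.0], [648.0, 298.0], [596.0, 285.0]]
8 [[366.0, 565.0], [374.0, 531.0], [382.0, 499.0]] [[701.0, 302.0], [650.0, 289.0], [598.0, 276.0]]
```

View pics/s1z.png

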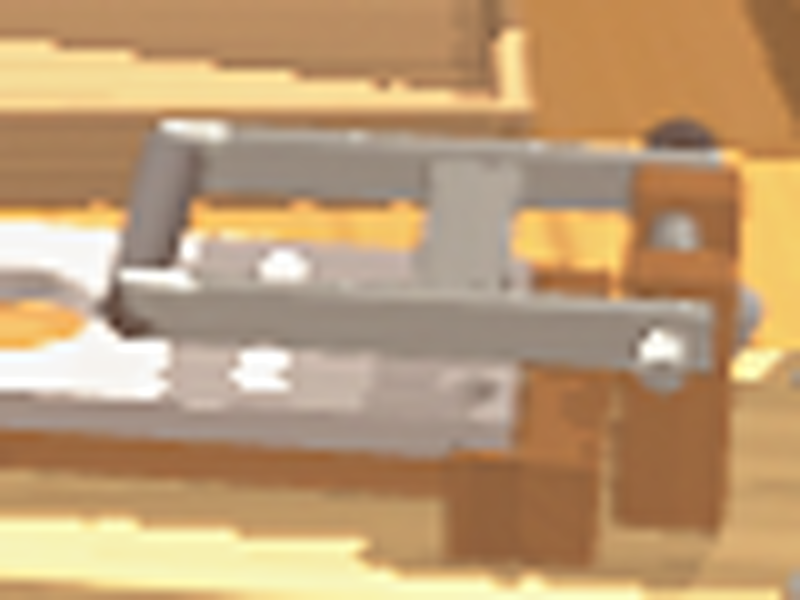

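View pics/t0zz.png

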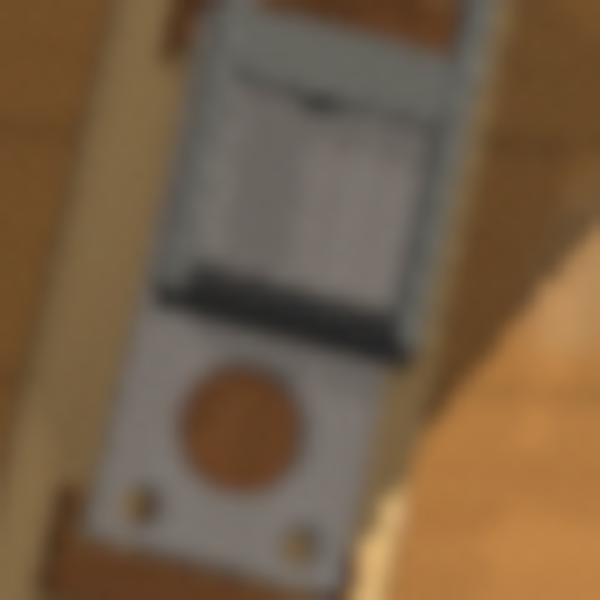

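The bar centre in the top view, zoomed to (645,306), coincides with the projection of the TCP xy at (646,307). The side view agrees to within about 2 mm horizontally. I'll descend straddling the bar.

Call:
{"name": "servo_tool", "arguments": {
  "xyz": [
    [0,0.5,25],
    [0,0.5,50],
    [0,0.5,70],
    [0,0.5,82],
    [0,0.5,86],
    [0,0.5,86]
  ],
  "yaw": [0,0,0,0,0,0]
}}

```text
time: 2.33
position: [0.4959, -0.1866, 0.0449]
tool_rot: [[0.216, 0.976, 0.0], [0.976, -0.216, -0.0], [-0.0, 0.0, -1.0]]
ft_force: [0.8, -0.0, -0.7]
opening: 0.0389
```

Run:
```python
from h import *
b=robot.capture("side")
crop(b,270,225,350,285,10,"pics/s2.png")
go(.495,-.187,.044)
```

```text
t 2.375 pos [ 0.4961 -0.1866  0.0451] ydeg -12.452646178130765 f [ 0.4455 -0.4913 -0.0083] open 0.03913866007731875
delta mm [-0.6629 -0.9386  1.1166] yaw None
```

View pics/s2.png

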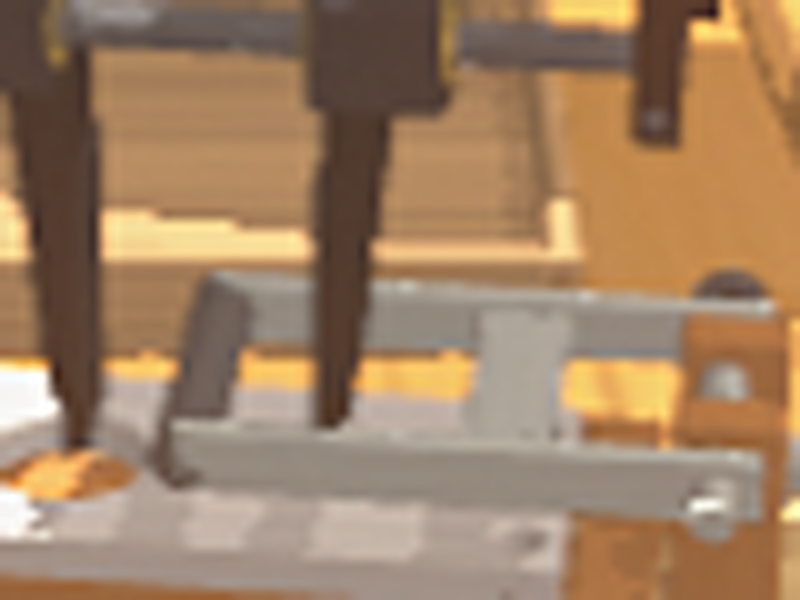

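The fingers straddle the bar. Their inner edges are at columns 100 and 320, and the bar is at about 210 between them, so it's well centred. I'll close.

Call:
{"name": "servo_tool", "arguments": {
  "xyz": [
    [0,0,0],
    [0,0,0],
    [0,0,0],
    [0,0,0],
    [0,0,0],
    [0,0,0]
  ],
  "yaw": [0,0,0,0,0,0],
  "grip": 255,
  "grip_force": 25
}}

```text
time: 3.12
position: [0.4958, -0.1863, 0.0447]
tool_rot: [[0.215, 0.977, -0.0], [0.977, -0.215, 0.0], [-0.0, -0.0, -1.0]]
ft_force: [-1.0, 0.3, 3.1]
opening: 0.0109
```

Call:
{"name": "servo_tool", "arguments": {
  "xyz": [
    [0,0.1,-4.5],
    [0,0.5,-9.1],
    [0,1.0,-13.6],
    [0,1.8,-18.1],
    [0,4.1,-26.9],
    [0,7.2,-35.4],
    [0,11.1,-43.6],
    [0,11.1,-43.6]
  ],
  "yaw": [0,0,0,0,0,0,0,0]
}}

```text
time: 4.12
position: [0.5054, -0.1884, 0.0892]
tool_rot: [[0.215, 0.977, -0.003], [0.977, -0.215, 0.001], [0.0, -0.003, -1.0]]
ft_force: [-11.0, -0.9, 0.6]
opening: 0.0113
```

Run:
```python
from h import *
b=robot.capture("side")
crop(b,250,195,350,270,8,"pics/s3.png")
go(.495,-.187,.044)
```

```text
t 4.175 pos [ 0.5053 -0.1884  0.089 ] ydeg -12.417280931419686 f [-9.9026 -0.3645  0.9492] open 0.010736729305249158
delta mm [ -0.9009 -10.2647  45.0153] yaw None
```

View pics/s3.png

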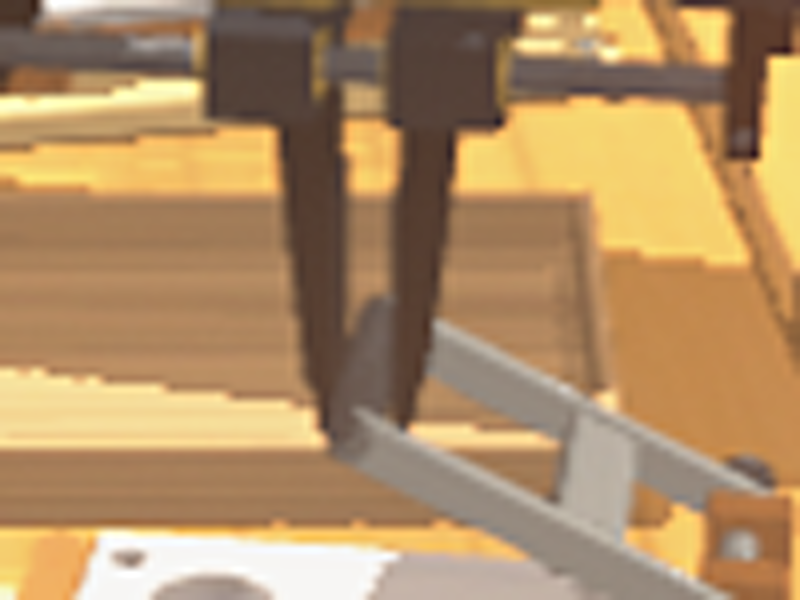

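The bar is held and the finger is at about 0.5 rad, with a 10 N force along -x. I'll carry on along the arc with a 1 mm correction.

Call:
{"name": "servo_tool", "arguments": {
  "xyz": [
    [0,3.5,-7.8],
    [0,9,-15],
    [0,15.3,-21.7],
    [0,22,-27.7],
    [0,29.5,-33],
    [0,37.5,-37.5],
    [0,46,-41.2],
    [0,54.5,-44.1],
    [0,63.4,-46.1],
    [0,72.5,-47.2],
    [0,81.6,-47.4],
    [0,81.6,-47.4]
  ],
  "yaw": [0,0,0,0,0,0,0,0,0,0,0,0]
}}

```text
time: 5.68
position: [0.588, -0.2071, 0.1362]
tool_rot: [[0.215, 0.977, 0.003], [0.977, -0.215, -0.002], [-0.001, 0.003, -1.0]]
ft_force: [3.1, -5.2, 4.9]
opening: 0.0113
```

Run:
```python
from h import *
b=robot.capture("side")
crop(b,270,155,390,275,6,"pics/s4.png")
go(.495,-.187,.044)
```

```text
t 5.725 pos [ 0.5879 -0.2071  0.1362] ydeg -12.43688210606031 f [ 2.982  -4.9385  3.6136] open 0.011102605676905228
delta mm [ -0.2643 -95.3074  91.9329] yaw None
```

View pics/s4.png

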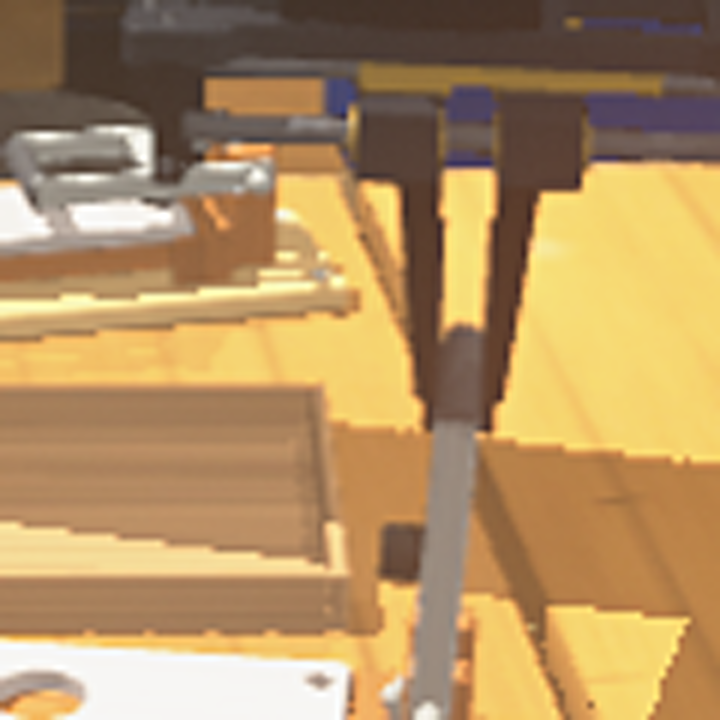

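The finger is just past upright. I'll ease it on towards the stop, open slightly and rise.

Call:
{"name": "servo_tool", "arguments": {
  "xyz": [
    [0,4.5,0.3],
    [0,9,0.8],
    [0,9,0.8]
  ],
  "yaw": [0,0,0]
}}

```text
time: 6.1
position: [0.5963, -0.209, 0.135]
tool_rot: [[0.215, 0.977, 0.002], [0.977, -0.215, -0.001], [-0.001, 0.002, -1.0]]
ft_force: [3.5, -6.4, 1.1]
opening: 0.011
```

Call:
{"name": "servo_tool", "arguments": {
  "xyz": [
    [0,0,0],
    [0,0,0],
    [0,0,0],
    [0,0,-5],
    [0,0,-20],
    [0,0,-45],
    [0,0,-70],
    [0,0,-70]
  ],
  "yaw": [0,0,0,0,0,0,0,0],
  "grip": 150
}}

```text
time: 7.1
position: [0.5959, -0.2084, 0.2075]
tool_rot: [[0.215, 0.977, 0.004], [0.977, -0.215, -0.002], [-0.001, 0.004, -1.0]]
ft_force: [0.0, 0.0, 0.0]
opening: 0.0393
```

Run:
```python
from h import *
b=robot.capture("side")
crop(b,220,155,380,315,5,"pics/s5.png")
go(.5,-.1855,.2,77.6)
```

```text
t 7.15 pos [ 0.5953 -0.2082  0.2059] ydeg -12.43395842783101 f [ 0.0756  0.4528 -0.7564] open 0.03925029138078253
delta mm [  1.6714 -98.0189   5.739 ] yaw -90.03395842783101
```

View pics/s5.png

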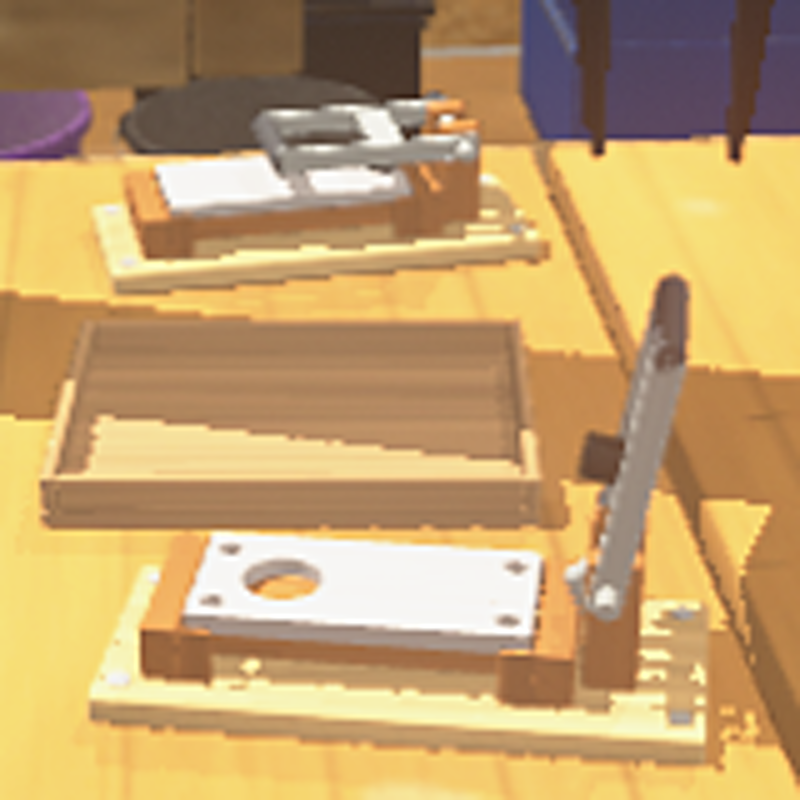

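Run:
```python
from h import *
u=np.array([.9763,-.2164,0]);v=np.array([.2164,.9763,0])
c=np.array([.495,-.1871,.1307])
off=np.array([220,155])
for w in(.007,.010):
  for s in(-1,1):
    q=(proj("side",[c+s*.0215*u-w*v, c+s*.0215*u+w*v])-off)*5; print(w,s,q.round(0).tolist())
h=np.array([(231,548),(211,599),(515,566),(508,620)],float)
for dy in(0,5,10,15):
  P=plane("side",(h-[0,dy])/5+off,.038); m=P.mean(0); print(dy,m,m@u,m@v)
  print(np.linalg.norm(P[0]-P[1]),np.linalg.norm(P[0]-P[2]),np.degrees(np.arctan2(*(P[2:].mean(0)-P[:2].mean(0))[1::-1])))
m=np.array([.5002,-.1855,.038]);print(m@u,m@v)
```

```text
0.007 -1 [[284.0, 344.0], [291.0, 326.0]]
0.007 1 [[411.0, 351.0], [416.0, 333.0]]
0.01 -1 [[283.0, 348.0], [292.0, 322.0]]
0.01 1 [[410.0, 355.0], [417.0, 329.0]]
0 [ 0.4994 -0.1936  0.038 ] 0.529433293992304 -0.08094803222489913
0.03507437641674491 0.10274251818307922 -12.915517587472438
5 [ 0.4997 -0.1902  0.038 ] 0.5290029091125918 -0.07760167082893274
0.03532147352496664 0.10312267501683918 -12.93607559640966
10 [ 0.5    -0.1869  0.038 ] 0.5285694140954714 -0.07423148823414495
0.03557136093328016 0.10350576482104326 -12.956792821944546
15 [ 0.5003 -0.1834  0.038 ] 0.528132773980405 -0.07083721688602118
0.035824080524772865 0.103891821704529 -12.977671016773662
0.5284874599999999 -0.07286037
```

Run:
```python
from h import *
go(.496,-.186,.2,77.5)
print(robot.state()["joint_positions"])
```

```text
t 7.15 pos [ 0.5953 -0.2082  0.2059] ydeg -12.43395842783101 f [ 0.0756  0.4528 -0.7564] open 0.03925029138078253
delta mm [   0.3218 -101.8174    5.7323] yaw -89.93395842783104
[-0.4411  0.5066  1.5558 -0.0001  1.0772 -0.2241]
```

Call:
{"name": "servo_tool", "arguments": {
  "xyz": [
    [0,-12,0],
    [0,-25,0],
    [0,-37,0],
    [0,-50,0],
    [0,-62,2],
    [0,-75,4],
    [0,-88,6],
    [0,-98,6],
    [0,-102,6],
    [0,-102,6],
    [0,-102,6]
  ],
  "yaw": [-10,-20,-30,-40,-50,-60,-70,-80,-90,-90,-90],
  "grip": 0
}}

```text
time: 8.52
position: [0.4956, -0.1862, 0.1985]
tool_rot: [[-0.976, 0.219, -0.0], [0.219, 0.976, 0.0], [0.0, 0.0, -1.0]]
ft_force: [0.2, 0.6, -0.4]
opening: 0.0949
```

Run:
```python
from h import *
go(.496,-.186,.02,77.5)
```

```text
t 8.525 pos [ 0.4956 -0.1862  0.1985] ydeg 77.34071978334158 f [ 0.1705  0.6279 -0.4009] open 0.0949193134339428
delta mm [ -0.4451   0.2699 178.4509] yaw -0.15928021665843062
```

Descend partway and look before going alongside the plate.

Call:
{"name": "servo_tool", "arguments": {
  "xyz": [
    [0,0,30],
    [0,0,70],
    [0,0,110],
    [0,0,135],
    [0,0,145],
    [0,0,145]
  ],
  "yaw": [0,0,0,0,0,0]
}}

```text
time: 9.28
position: [0.4956, -0.1862, 0.0537]
tool_rot: [[-0.976, 0.216, -0.001], [0.216, 0.976, 0.0], [0.001, 0.0, -1.0]]
ft_force: [-0.3, -0.4, 0.7]
opening: 0.0947
```

Run:
```python
from h import *
b=robot.capture("side")
crop(b,220,155,380,315,5,"pics/s6.png")
go(.496,-.186,.02,77.5)
```

```text
t 9.325 pos [ 0.4959 -0.1864  0.0543] ydeg 77.51560315743468 f [-0.1377 -0.3752  0.2019] open 0.09481307489016298
delta mm [ 0.0204  0.3969 34.2966] yaw 0.015603157434668447
```

View pics/s6.png

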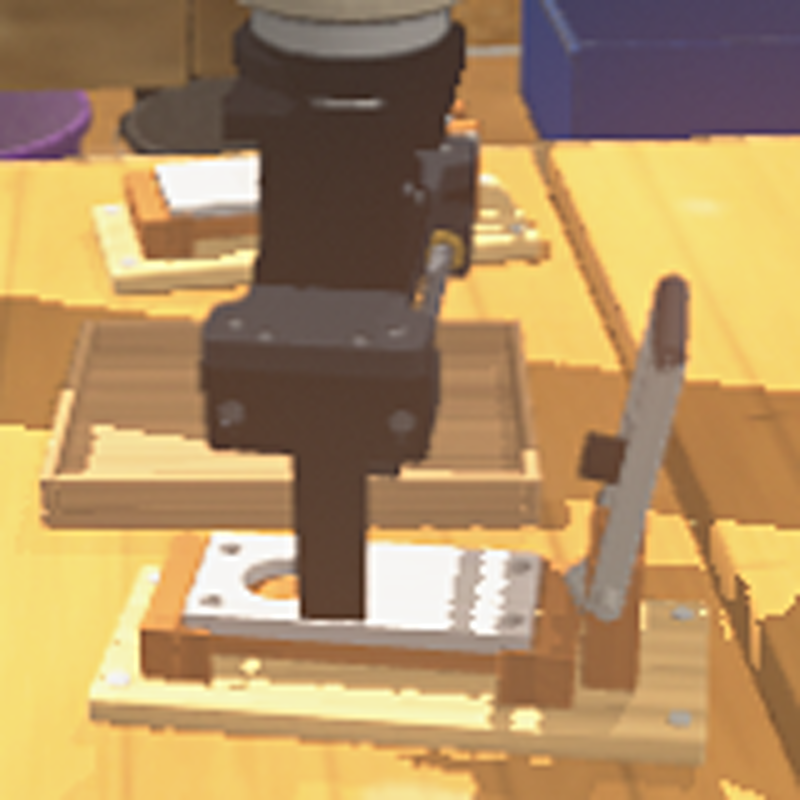

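The near finger is at column 300–368 of the zoom, clear of the corner blocks (<215, >500), and the body is clear of the raised foot. I'll descend and grip.

Call:
{"name": "servo_tool", "arguments": {
  "xyz": [
    [0,0,12],
    [0,0,24],
    [0,0,32],
    [0,0,33],
    [0,0,33]
  ],
  "yaw": [0,0,0,0,0]
}}

```text
time: 9.95
position: [0.4956, -0.1863, 0.0208]
tool_rot: [[-0.977, 0.215, -0.0], [0.215, 0.977, -0.0], [0.0, -0.0, -1.0]]
ft_force: [0.0, 0.4, 0.6]
opening: 0.0949
```

Call:
{"name": "servo_tool", "arguments": {
  "xyz": [
    [0,0,0],
    [0,0,0],
    [0,0,0],
    [0,0,0],
    [0,0,0],
    [0,0,0]
  ],
  "yaw": [0,0,0,0,0,0],
  "grip": 255,
  "grip_force": 25
}}

```text
time: 10.7
position: [0.4956, -0.1863, 0.0209]
tool_rot: [[-0.977, 0.215, 0.0], [0.215, 0.977, -0.0], [-0.0, -0.0, -1.0]]
ft_force: [-0.4, -0.1, 0.8]
opening: 0.0559
```

The opening is 55.9 mm, so the plate is gripped, and the side force is negligible. I'll lift straight up.

Call:
{"name": "servo_tool", "arguments": {
  "xyz": [
    [0,0,-2],
    [0,0,-6],
    [0,0,-12],
    [0,0,-22],
    [0,0,-35],
    [0,0,-50],
    [0,0,-60],
    [0,0,-60]
  ],
  "yaw": [0,0,0,0,0,0,0,0]
}}

```text
time: 11.7
position: [0.4959, -0.1864, 0.0818]
tool_rot: [[-0.977, 0.215, 0.002], [0.215, 0.977, -0.001], [-0.002, -0.001, -1.0]]
ft_force: [-0.3, -0.3, -1.8]
opening: 0.0557
```

Run:
```python
from h import *
b=robot.capture("side")
crop(b,220,125,380,315,4,"pics/s7.png")
go(.486,-.008,.082,84.2)
```

```text
t 11.75 pos [ 0.4956 -0.1863  0.0812] ydeg 77.56402977856253 f [ 0.3383 -1.3291 -1.3286] open 0.05589590392833203
delta mm [ 47.7983 172.0253  -0.9077] yaw -6.635970221437475
```

View pics/s7.png

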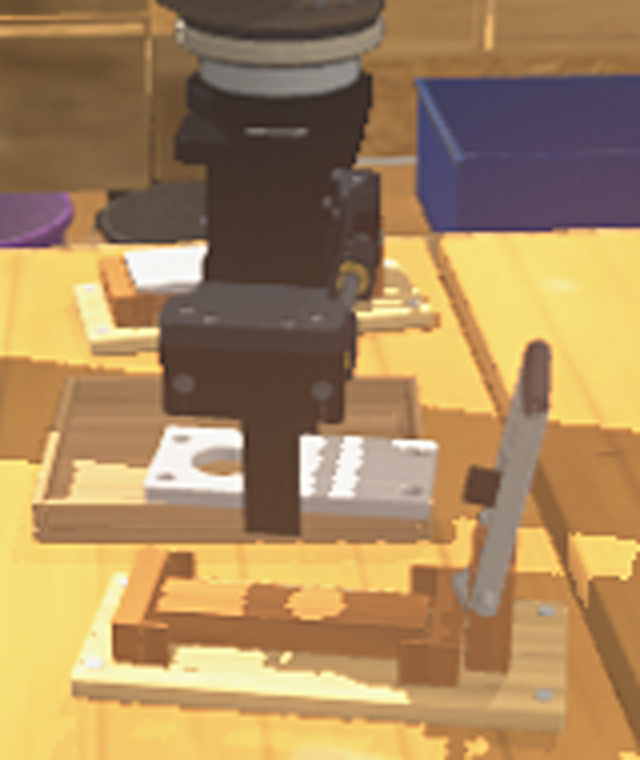

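The plate is out and held level, but the fingertips stick out 9 mm below its underside, so it would drop about 9 mm into the tray. There's plenty of time, so I'll set it back on the rail, regrip with the tips nearer its underside, and then place it.

Call:
{"name": "servo_tool", "arguments": {
  "xyz": [
    [0,0,15],
    [0,0,30],
    [0,0,42],
    [0,0,50],
    [0,0,55],
    [0,0,58],
    [0,0,59.5],
    [0,0,59.5]
  ],
  "yaw": [0,0,0,0,0,0,0,0]
}}

```text
time: 12.75
position: [0.4957, -0.1863, 0.0215]
tool_rot: [[-0.977, 0.215, 0.0], [0.215, 0.977, -0.0], [-0.0, -0.0, -1.0]]
ft_force: [-0.4, 0.8, -1.1]
opening: 0.0555
```

No contact force, so it went back between the stops freely. I'll open, rise 6.5 mm and regrip.

Call:
{"name": "servo_tool", "arguments": {
  "xyz": [
    [0,0,0],
    [0,0,0],
    [0,0,0],
    [0,0,-3],
    [0,0,-6.5],
    [0,0,-6.5]
  ],
  "yaw": [0,0,0,0,0,0],
  "grip": 80
}}

```text
time: 13.5
position: [0.4957, -0.1863, 0.0282]
tool_rot: [[-0.977, 0.215, 0.001], [0.215, 0.977, -0.0], [-0.001, -0.0, -1.0]]
ft_force: [-0.1, -0.9, -0.1]
opening: 0.0647
```

Call:
{"name": "servo_tool", "arguments": {
  "xyz": [
    [0,0,0],
    [0,0,0],
    [0,0,0],
    [0,0,0],
    [0,0,-3],
    [0,0,-8],
    [0,0,-15],
    [0,0,-25],
    [0,0,-40],
    [0,0,-50],
    [0,0,-50]
  ],
  "yaw": [0,0,0,0,0,0,0,0,0,0,0],
  "grip": 255,
  "grip_force": 30
}}

```text
time: 14.88
position: [0.4959, -0.1864, 0.0789]
tool_rot: [[-0.977, 0.215, 0.002], [0.215, 0.977, -0.001], [-0.002, -0.001, -1.0]]
ft_force: [-0.5, 0.1, -1.5]
opening: 0.0553
```

Run:
```python
from h import *
b=robot.capture("side")
crop(b,220,125,380,315,4,"pics/s8.png")
go(.486,-.008,.082,84.2)
```

```text
t 14.925 pos [ 0.4957 -0.1863  0.0783] ydeg 77.56302434613362 f [-0.1826  0.5132 -2.3093] open 0.05541130275089241
delta mm [ 47.827  172.0223  -3.8287] yaw -6.636975653866386
```

View pics/s8.png

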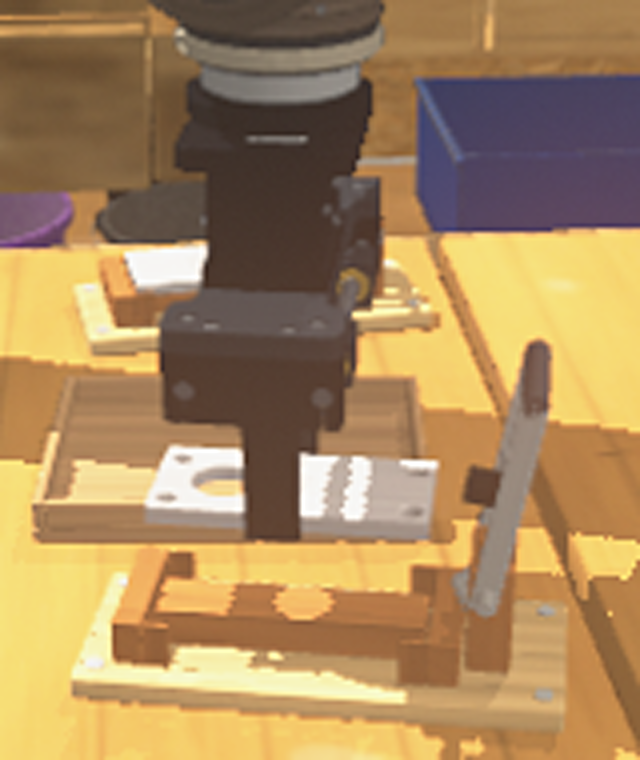

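Call:
{"name": "servo_tool", "arguments": {
  "xyz": [
    [3,10,-8],
    [10,35,-15],
    [18,65,-15],
    [27,95,-15],
    [35,125,-15],
    [43,150,-15],
    [48,165,-15],
    [50,172.5,-15],
    [50,172.5,-15],
    [50,172.5,-15]
  ],
  "yaw": [0,-1,-2,-3,-4,-5,-6,-6.6,-6.6,-6.6]
}}

```text
time: 16.18
position: [0.4841, -0.0076, 0.0928]
tool_rot: [[-0.995, 0.102, 0.0], [0.102, 0.995, -0.0], [-0.0, -0.0, -1.0]]
ft_force: [0.6, 0.3, -1.5]
opening: 0.0557
```

Run:
```python
from h import *
b=robot.capture("side");a=robot.capture("top")
crop(b,200,125,360,315,4,"pics/s9.png")
crop(a,240,145,440,295,4,"pics/t9.png")
go(.484,-.007,.008,84.2)
```

```text
t 16.275 pos [ 0.484  -0.0076  0.0928] ydeg 84.10852486823713 f [-0.8125 -0.7085 -2.4226] open 0.05565857680045464
delta mm [ 0.0326  0.6029 84.783 ] yaw -0.09147513176287703
```

View pics/s9.png

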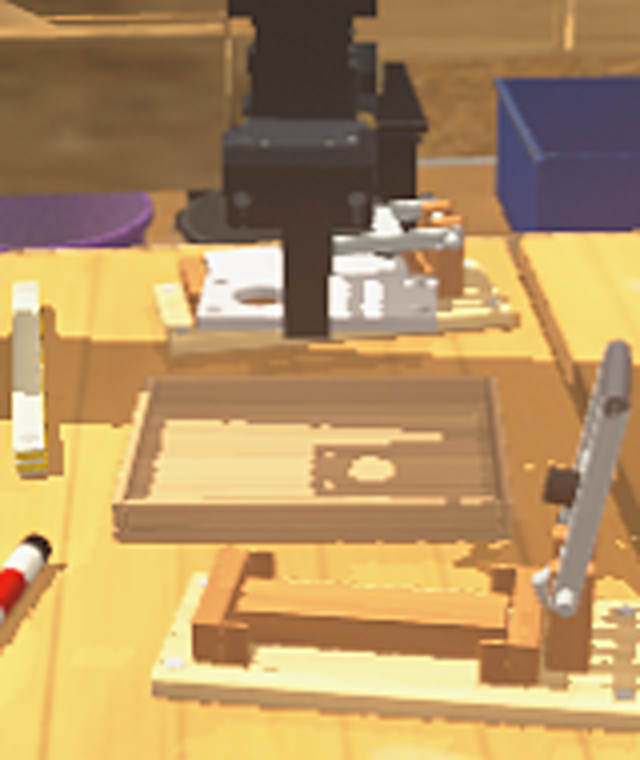

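View pics/t9.png

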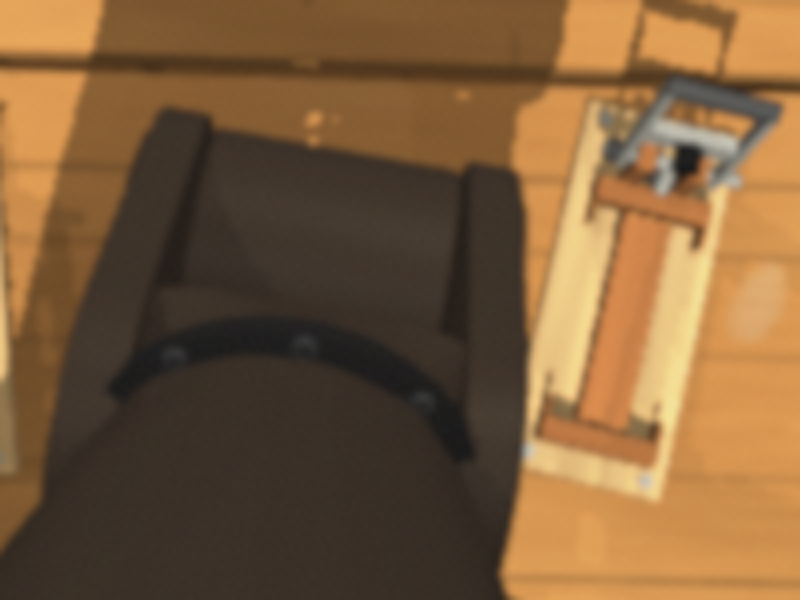

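The plate is level over the tray, the jig is empty and its finger is up. I'll lower it.

Call:
{"name": "servo_tool", "arguments": {
  "xyz": [
    [0,0,20],
    [0,0,40],
    [0,0,58],
    [0,0,70],
    [0,0,78],
    [0,0,82],
    [0,0,84],
    [0,0,84]
  ],
  "yaw": [0,0,0,0,0,0,0,0]
}}

```text
time: 17.27
position: [0.484, -0.007, 0.009]
tool_rot: [[-0.995, 0.102, 0.0], [0.102, 0.995, -0.0], [-0.0, -0.0, -1.0]]
ft_force: [-0.3, 0.6, -0.9]
opening: 0.0556
```

Call:
{"name": "servo_tool", "arguments": {
  "xyz": [
    [0,0,1],
    [0,0,1.5],
    [0,0,1.5]
  ],
  "yaw": [0,0,0]
}}

```text
time: 17.65
position: [0.4839, -0.007, 0.0074]
tool_rot: [[-0.995, 0.102, 0.0], [0.102, 0.995, -0.0], [-0.0, -0.0, -1.0]]
ft_force: [0.1, 1.2, -1.5]
opening: 0.0557
```

The tips are about 1.4 mm above the tray floor with the plate about 3 mm above it. I'll release, rise and move away.

Call:
{"name": "servo_tool", "arguments": {
  "xyz": [
    [0,0,0],
    [0,0,0],
    [0,0,0],
    [0,0,0],
    [0,0,-15],
    [0,0,-50],
    [0,0,-100],
    [0,0,-150],
    [0,0,-180],
    [0,0,-180]
  ],
  "yaw": [0,0,0,0,0,0,0,0,0,0],
  "grip": 70
}}

```text
time: 18.9
position: [0.4845, -0.0071, 0.1902]
tool_rot: [[-0.995, 0.102, 0.005], [0.102, 0.995, -0.001], [-0.005, -0.0, -1.0]]
ft_force: [-0.9, 0.0, -0.0]
opening: 0.069
```

Call:
{"name": "servo_tool", "arguments": {
  "xyz": [
    [0,-40,-10],
    [0,-90,-20],
    [0,-140,-30],
    [0,-190,-40],
    [0,-240,-40],
    [0,-290,-40],
    [0,-330,-40],
    [0,-350,-40],
    [0,-350,-40]
  ],
  "yaw": [0,0,0,0,0,0,0,0,0]
}}

```text
time: 20.02
position: [0.4479, -0.3554, 0.2266]
tool_rot: [[-0.995, 0.103, -0.001], [0.103, 0.995, 0.001], [0.001, 0.001, -1.0]]
ft_force: [-0.4, 0.9, 1.0]
opening: 0.0691
```

Run:
```python
from h import *
b=robot.capture("side");a=robot.capture("top")
crop(b,200,155,360,315,4,"pics/s10.png")
crop(a,190,145,440,305,3,"pics/t10.png")
go(.484,-.007,.008,84.2)
```

```text
t 20.125 pos [ 0.4483 -0.3541  0.227 ] ydeg 84.18226489386045 f [ 0.0531 -0.105   0.2944] open 0.06899888167569668
delta mm [ -0.4797 348.7459 219.3007] yaw -0.01773510613955409
```

View pics/s10.png

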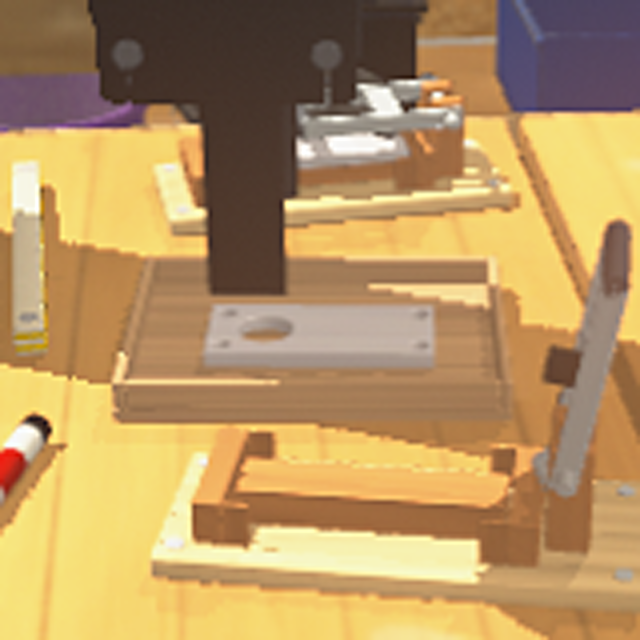

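View pics/t10.png

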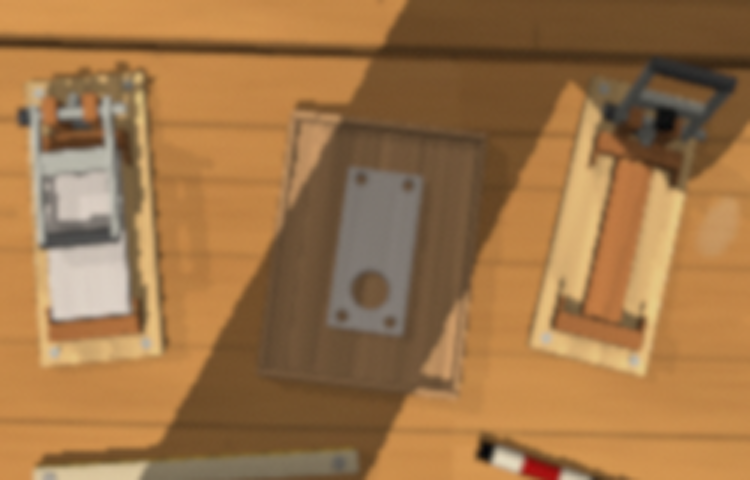

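The plate lies flat in the middle of the tray at top-zoom (376,252). The finger is up at (680,85), and the other jig is shut and untouched at (85,220). The robot is clear, so I'll hand in.

```bash
python3 -c "
from cell import robot
print(robot.sign_off())"
```

```text
the job is handed in; nothing more can be done
None
```

The drilled plate is now lying flat in the middle of the wooden tray. Its spring finger stands up by itself at the stop, and I handed the job in at about 20 s of the 64 s allowed.

- **Finger:** I pinched the crossbar, swung it along its arc past upright and let go. It stayed up; the wrist force I read was about 11 N at most.
- **Plate:** I gripped it across its 56 mm width and lifted it straight up. The fingertips stuck out about 9 mm below it, so I set it back on the rail and regripped higher. I then released it about 3 mm above the tray floor.
- **Last checks:** Both camera views show the plate flat inside the tray, the first jig empty with its finger up, and the gripper clear. The other jig is still shut with its undrilled plate in place.
- **Disagreement:** The side camera placed things 6–10 mm off in y compared with the top camera. I relied on the top view and checked the side view against the gripper's known position, which brought the two to within about 2.5 mm for the plate.

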